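# Clamp the pressure cooker shut

### The job

Clamp the lid of the small pressure cooker shut. With a finger, push the clamp strap round over the lid until its tongue is fully home under the hook, with the cam lever still up; then press the cam lever down flat on the strap, so that it stays down and squeezes the lid onto its gasket. Only push with moderate force: grip and lift nothing, do not shove or tip the cooker, leave the other things where they are, and finish clear of everything.

Things in the scene. Friction and masses are not known exactly. Their poses are not given: they have to be found in the camera images.
- cooker: Small filled steel pressure cooker, about 3.2 kg, loose; pot 148 mm across. Origin: centre of its underside, z up; its -x faces the robot within 0.35 rad. Lid: rim 105 mm up, 81 mm from the axis; a boss 34 mm across, 123 mm up in the middle; on its +x half a vent weight (138 mm up) and a valve. Black loop handles on the +x and -x sides reach 112 mm from the axis, 87 mm up.
- post (a point): Axis of the upright post that carries the clamp strap, at (0, +86) mm of the cooker's frame; this point is at the strap's underside, 134 mm above the worktop. The post's cap is 157 mm up.
- hook (a point): Middle of the underside of the hook's roof, at (0, -88, 147) mm of the cooker's frame. The fixed hook takes the strap's tongue; it is open towards the cooker's -x, closed at the back (+x). Roof: 6 mm thick, y = -77 to -99 mm, x = -13 to +19 mm.
- strap (a joint): Angle of the clamp strap about the post. 0: closed over the lid, along the cooker's -y, tongue against the back of the hook (firm stop). Positive: open; at angle a it points along (-sin a, -cos a) of the cooker's frame. Two steel strips, together 26 mm wide, 134 to 152 mm up, 8 to 158 mm from the post axis, then the tongue to 188 mm. Stiff: about 2 N at point strap_push moves it, and it stays. Starts at 0.5 to 0.8.
- strap_push (a point): Point on the strap's side face that looks to the open side (the cooker's -x when closed), 135 mm from the post axis, 13 mm off the strap's centre line, 143 mm above the worktop, mid-height of the face: a good place to push, between the lever's pin and the hook.
- lever (a joint): Angle of the cam lever about a level pin across the strap, 86 mm from the post axis, 146 mm above the worktop. 0: flat on the strap, pointing to the post (firm stop). Positive: raised (1.57 would be upright; stop at 1.3). Starts at 1.1 to 1.25 and stays where left. With the strap closed it presses the lid below about 0.95, with up to about 8 N at the grip; below about 0.15 it goes over centre and stays.
- lever_pad (a point): Point on the upper face of the lever's black grip, 66 mm from the pin along the lever and 18.5 mm off it; moves with the lever. Push here. The grip is 22 mm wide, 10 mm thick, 30 to 82 mm from the pin. Lever up: this face looks towards the hook; lever down: it looks up, 165 mm above the worktop.
- lid_part (a joint): How far the lid is squeezed down on its springy gasket, in m: 0 loose, about 0.0025 when clamped, at most 0.0045. It takes about 13 N per mm.
- jam_jar: Bystander, loose: jam jar with a green lid, 62 mm across, 86 mm tall; stands on the right of the cooker. Origin: centre of its underside.
- olive_pot: Bystander, loose: small round olive-coloured lidded pot, 53 mm across, 53 mm tall; stands in front of the cooker, to its right. Origin: centre of its underside.
- lemon: Bystander, loose: a lemon, 78 x 55 x 56 mm; lies in front of the cooker, to its left. Origin: centre of its underside.
- spice_jar: Bystander, loose: spice jar with a dark cap, 41 mm across, 105 mm tall; stands on the left of the cooker, a little behind it. Origin: centre of its underside.
- scoop: Bystander, loose: blue measuring scoop, 121 x 68 x 36 mm; lies farther to the left. Origin: centre of its underside.
- coffee_jar: Bystander, loose: storage jar with a green lid, 89 mm across, 137 mm tall; stands to the left, towards the back. Origin: centre of its underside.
- mug_near: Bystander, loose: two-tone mug, 90 mm across, 105 mm tall; stands to the right, near the front edge. Origin: centre of its underside.

How it is judged:
On the way, in this order (a step that is already met when the one before it is completed fails the run):
1. the strap is swung fully home under the hook (within 0.05 rad) with the cam lever still raised (over 0.85 rad) (value of joint strap below 0.05 rad and value of joint lever above 0.85 rad), for 0.2 s.
2. the cam lever is pushed down flat and the lid is squeezed onto its gasket (value of joint lever below 0.08 rad and value of joint lid_part above 0.0018 m and value of joint strap below 0.05 rad), for 0.2 s.
At the end, for the whole second after the job is handed in: The strap is home under the hook (angle under 0.05 rad), the cam lever is down (under 0.08 rad) and stays down by itself, the lid is squeezed down by more than 1.8 mm, and the cooker stands upright and at rest on the worktop within 30 mm of where it stood (all of step 2 and height (world z) of cooker below 0.004 m and angle between cooker's own z axis and vertical below 0.04 rad and linear speed of cooker below 0.01 m/s and distance of cooker from where it was at the start of the episode below 0.03 m); the robot touches nothing.
It fails at once if the cooker is shoved more than 30 mm, lifted more than 8 mm or tipped more than 0.1 rad (distance of cooker from where it was at the start of the episode above 0.03 m or height (world z) of cooker above 0.008 m or angle between cooker's own z axis and vertical above 0.1 rad).
It fails at once if the strap or its lever is gripped, or pushed with more than 40 N (contact force between the fingers and strap above 40 N).
It fails at once if the lid is pressed down by hand (contact force between the fingers and lid_part above 10 N).
It fails at once if another thing is moved more than 25 mm (distance of any of jam_jar, olive_pot, lemon, spice_jar, scoop, coffee_jar, mug_near from where it was at the start of the episode above 0.025 m).
It also fails if it takes over 48 s, if anything falls off the work surface, if the arm or the gripper's body presses on something with over 40 N, if the wrist force passes 120 N, or if a joint passes its speed limit or range.

### The arm

A 7-joint arm with a two-finger parallel gripper is mounted at the origin on a cart in front of the work surface, level with it; the furniture and walls round the work are solid. World frame = base frame: x ahead of the robot, y to its left, z up, the work surface at z = 0. Lengths are in m, angles in rad, forces in N, time in s.
With the tool pointing down it reaches from about 0.425 to 0.875 m from the base axis. Payload 4.7 kg.
Tool frame: the origin (TCP) lies at the very end of the fingers, on their centre line; the grasp point (between the pads) lies 19 mm behind it (ctrl.pinch_z is the z of the grasp point in the tool frame, in m); z points along the fingers, y is the line along which they close (so a half turn about z gives the same grasp; the last joint's range is limited). The gripper opens to 85 mm and grips with 20 to 120 N. Pads are 22 mm wide; open, the fingers measure 114 mm over their backs; the gripper's body (76 mm by 85 mm) begins 54 mm behind the grasp point. The pads swing forward as they close: fully open they stand 13 mm farther back than shut.
Start: joints at [-1.086, 0.321, -0.07, 1.45, 0.023, 1.371, -0.057], TCP at [0.295, 0.579, 0.231] pointing down, gripper open.
Joint ranges: [-2.86, 2.86], [-0.3, 2.09], [-1.38, 1.24], [0.06, 2.45], [-1.56, 4.7], [0.09, 2.05], [-2.69, 2.69]. Speed limits (rad/s): [2.57, 2.57, 3.14, 3.14, 3.14, 3.14, 3.14].

### API

Orientations are given as a rotation vector (axis times angle).
In Python, from cell import ctrl gives the robot as it stands.
- The arm moves only by the tool jog_arm, never from a script. Its argument "plan" is text: rows parted by semicolons, each of 4 numbers parted by spaces: the shift along the tool's x, y, z in mm, then the turn about the tool's z in degrees. A call has exactly 8 rows; each row is the pose to reach, as a shift and turn from the pose commanded when the call began, along the tool's axes at that moment; what a row does not reach only later rows make up. A row lasts 1/12 s, in which the tool goes at most 41.7 mm and 7.16 degrees, less where a joint would pass 70% of its speed; a pose out of reach is approached as far as the arm can. A call with a gripper value outside its range is refused whole. "claw" is the closure, from -1 (fully open) to 1 (shut), set as the call begins (left out, the last holds). The fingers move at their own pace and stop on an object; "newtons" is the grip in N (left out, the last holds). Time passes only in rows, so rows that repeat a pose let the fingers close, or fill a call up. It gives the time, the measured TCP pose, the force, the opening and the grip force at its end, in the units of the state.
- ctrl.get_obs(): the state, without advancing time (a new reading comes with each control period).
- ctrl.snapshot(name): name is "scene" or "top" or "wrist"; returns the picture (384x512x3 uint8, red, green, blue); there is no depth.
- ctrl.calibration(name): a dict with "intrinsics" (3x3 intrinsics, pixels), "k1" (the pictures are not rectified: a ray, as slopes to the right and down, at radius r is drawn at 1 + k1 r^2 times it, then the intrinsics apply), "view" (4x4, takes a point from world to camera coordinates). Camera axes: x right, y down, z forward; pixel columns grow to the right and rows downward; lengths in m; the calibration is good to about 2 mm. A picture is of the moment at which its call begins: read the wrist's pose just before it. calibration takes no time and is no camera call; for the wrist camera it gives the pose at the moment of the call.
- ctrl.close_job(): hands the job in; it is judged then, once.
Trained networks look in the newest picture that a camera, given by its name, has taken for a name from the list of things; names that differ only in an ending like _2 or _b are one class to them, and where a whole thing is asked for, a point or a joint stands for the part that bears it (a point fixed in the world has none). Each returns a list of dicts, best first, with "conf" (0 to 1); they miss things now and then, are a little off and sometimes report something else, mostly with a low value. They report only what shows in the picture. A call takes as long as a camera call.
- ctrl.trace(camera, label): "pixels" (384x512 bool, what is visible of it) and "extent" ([left, top, right, bottom] as shares, 0 to 1, of the picture: columns of its width, rows of its height, round what is visible of it).
- ctrl.pinpoint(camera, label): "location" ([row, column] as shares, 0 to 1, of the picture: columns of its width, rows of its height: a listed point, or the origin of a listed thing).
The state is a dict: "t": time; "joint_positions": joint angles; "dq": joint speeds; "joint_torque": joint torques, N m; "ee_pos": TCP position; "tool_rot": TCP orientation; "force": force on the tool from outside, world axes, zero at the start; "torque": the same for the moment, N m; "width": opening from 0.0 (shut) to 1.0 (fully open); "gripper_force": force on a finger pad.
Only numpy, scipy, OpenCV 4.12 (cv2) and the standard library are available. Lean on these libraries where they do the work, as an engineer would, in place of code of your own. Each camera call takes 0.05 s, during which the arm holds its last target. There are 200 camera calls.

## Working session

There is one attempt and no reset: what is moved stays moved. The work goes in short steps, Python scripts to look and compute and a tool call to move; the robot and the scene stay as the last step left them, time stands still between calls to the robot, and variables do not carry over. Pictures are saved under pics/ and viewed, at most 10 in all, crops included, and the job is handed in when it is done.

Besides the shell and the picture viewer there is one more tool, called after ">>>" in YAML: its name, and indented under it one key for each argument. jog_arm: Moves the arm, as the interface text tells. Its arguments: {"type":"object","properties":{"plan":{"type":"string"},"claw":{"type":"number"},"newtons":{"type":"number"}},"required":["plan"]}

```bash
mkdir -p pics; cat > h.py <<'E'
from cell import ctrl
import numpy as np, cv2
from scipy.spatial.transform import Rotation as R
def ray(cam,rc):
    c=ctrl.calibration(cam);K=np.array(c["intrinsics"]);V=np.array(c["view"])
    p=K and 0 if False else np.linalg.inv(K)@[rc[1]*512,rc[0]*384,1]
    d=p[:2].copy();u=d.copy()
    for _ in range(20): u=d/(1+c["k1"]*(u@u))
    r=V[:3,:3].T@np.array([u[0],u[1],1]);o=-V[:3,:3].T@V[:3,3]
    return o,r/np.linalg.norm(r)
def at_z(cam,rc,z):
    o,r=ray(cam,rc);return o+r*(z-o[2])/r[2]
def proj(cam,P):
    c=ctrl.calibration(cam);V=np.array(c["view"]);q=V[:3,:3]@P+V[:3,3];u=q[:2]/q[2]
    u=u*(1+c["k1"]*(u@u));return (np.array(c["intrinsics"])@[u[0],u[1],1])[:2]
def save(cam,n):
    im=ctrl.snapshot(cam);cv2.imwrite(f"pics/{n}.png",im[:,:,::-1]);return im
E
sed -i 's/K and 0 if False else //' h.py
cat > a.py <<'E'
from h import *
a=save("scene","s0");b=save("top","t0")
for cam in("top","scene"):
    for l,z in(("cooker",0),("post",.134),("hook",.147),("strap_push",.143),("lever_pad",.18)):
        for d in ctrl.pinpoint(cam,l)[:2]: print(cam,l,round(d["conf"],2),np.round(np.array(d["location"])*[384,512]),np.round(at_z(cam,d["location"],z),3))
for l in("jam_jar","olive_pot","lemon","spice_jar","scoop","coffee_jar","mug_near"):
    for d in ctrl.pinpoint("top",l)[:1]: print(l,round(d["conf"],2),np.round(at_z("top",d["location"],0),3))
o=ctrl.get_obs();print(o["t"],o["ee_pos"],R.from_rotvec(o["tool_rot"]).as_matrix().round(3),o["width"])
cv2.imwrite("pics/both.png",np.hstack([cv2.resize(x,(400,300)) for x in(a,b)])[:,:,::-1])
E
python3 a.py
```

```text
top cooker 0.71 [191. 236.] [0.521 0.069 0.   ]
top post 0.65 [185. 203.] [0.511 0.159 0.134]
top hook 0.88 [179. 266.] [ 0.524 -0.025  0.147]
top strap_push 0.59 [219. 240.] [0.409 0.053 0.143]
top lever_pad 0.52 [191. 224.] [0.482 0.094 0.18 ]
scene cooker 0.56 [211. 242.] [0.524 0.06  0.   ]
scene post 0.83 [175. 218.] [0.51  0.141 0.134]
scene post 0.46 [195. 185.] [0.399 0.159 0.134]
scene hook 0.72 [204. 265.] [ 0.531 -0.025  0.147]
scene hook 0.49 [214. 212.] [0.409 0.056 0.147]
scene strap_push 0.9 [214. 214.] [0.413 0.054 0.143]
scene lever_pad 0.7 [181. 219.] [0.481 0.102 0.18 ]
jam_jar 0.55 [ 0.539 -0.112  0.   ]
olive_pot 0.55 [ 0.464 -0.069  0.   ]
lemon 0.62 [0.442 0.211 0.   ]
spice_jar 0.57 [0.375 0.395 0.   ]
scoop 0.68 [0.366 0.395 0.   ]
coffee_jar 0.67 [0.62  0.366 0.   ]
mug_near 0.9 [ 0.476 -0.424  0.   ]
0.95 [0.29488656 0.57928031 0.23137407] [[-0.891  0.454  0.   ]
 [ 0.454  0.891  0.   ]
 [-0.     0.    -1.   ]] 0.9993796180539721
```

View pics/both.png

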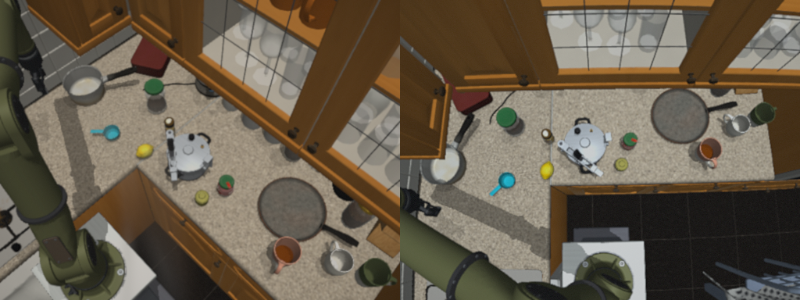

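```bash
python3 - <<'E'
import cv2,numpy as np
t=cv2.imread("pics/t0.png")[120:280,150:320];s=cv2.imread("pics/s0.png")[120:280,150:320]
cv2.imwrite("pics/crop.png",np.hstack([cv2.resize(x,(400,376),interpolation=cv2.INTER_CUBIC) for x in(t,s)]))
E
```

```text
(no output)
```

View pics/crop.png

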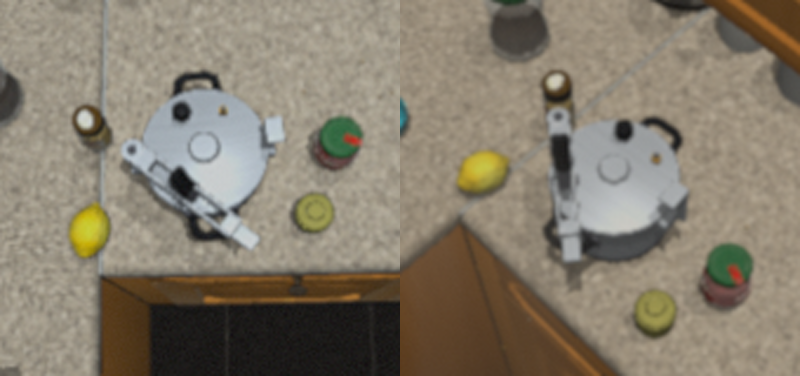

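The pictures show the cooker with the strap open towards the robot: post at crop (133,149), hook at (274,128), strap tip at (250,238), boss at (203,147). The lever's grip is raised at (183,180). The spice jar is just left of the post at (90,125), so that network hit was wrong.

```bash
cat > b.py <<'E'
from h import *
def tp(u,v,z,cam="top"):
    off=0 if cam=="top" else 400
    return at_z(cam,[(120+v*160/376)/384,(150+(u-off)*170/400)/512],z)
for cam,pts in(("top",dict(boss=(203,147,.123),post=(133,149,.157),hook=(274,128,.153),tip=(250,238,.143),spice=(87,117,.105))),("scene",dict(boss=(614,168,.123),post=(559,117,.157),hook=(676,200,.153),tip=(571,253,.143),spice=(557,80,.105)))):
    for k,p in pts.items(): print(cam,k,tp(*p,cam).round(3))
E
python3 b.py
```

```text
top boss [0.52  0.062 0.123]
top post [0.511 0.145 0.157]
top hook [ 0.535 -0.026  0.153]
top tip [0.403 0.006 0.143]
top spice [0.566 0.21  0.105]
scene boss [0.521 0.061 0.123]
scene post [0.511 0.144 0.157]
scene hook [ 0.531 -0.033  0.153]
scene tip [0.401 0.008 0.143]
scene spice [0.568 0.213 0.105]
```

```bash
cat > m.py <<'E'
from h import *
# m.py: print tool-axis rows for world targets [x y z heading_deg_of_tool_x]
post=np.array([.511,.1445]);yaw=.126
def on_strap(a,r,off,z):  # world target with finger off from the centre line on the open side, tool x looking away from the strap
    b=a-yaw;p=post+r*np.array([-np.sin(b),-np.cos(b)])+off*np.array([-np.cos(b),np.sin(b)])
    return [p[0],p[1],z,180-np.degrees(b)]
def rows(T):
    o=ctrl.get_obs();M=R.from_rotvec(o["tool_rot"]).as_matrix();p=np.array(o["ee_pos"])
    h0=np.degrees(np.arctan2(M[1,0],M[0,0]))
    print("t",round(o["t"],2),"tcp",p.round(4),"head",round(h0,1),"tilt",M[:,2].round(3),"F",np.round(o["force"],1),"q",np.round(o["joint_positions"],2))
    for t in T:
        t=np.array(t);d=M.T@(t[:3]-p)*1000
        print(t.round(3),"->",d.round(1),round(-((t[3]-h0+180)%360-180),1))
E
python3 -c "
from m import *
rows([[.40,.20,.245,142],on_strap(.8,.135,.045,.2),on_strap(.8,.135,.045,.135),on_strap(.8,.125,.045,.135)])"
```

```text
t 0.95 tcp [0.2949 0.5793 0.2314] head 153.0 tilt [ 0.  0. -1.] F [-0.3  0.4 -1. ] q [-1.09  0.32 -0.07  1.45  0.02  1.37 -0.06]
[  0.4     0.2     0.245 142.   ] -> [-265.7 -290.3  -13.6] 11.0
[3.92000e-01 6.70000e-02 2.00000e-01 1.41383e+02] -> [-318.5 -412.6   31.4] 11.6
[3.92000e-01 6.70000e-02 1.35000e-01 1.41383e+02] -> [-318.5 -412.6   96.4] 11.6
[3.98000e-01 7.50000e-02 1.35000e-01 1.41383e+02] -> [-320.5 -402.8   96.4] 11.6
```

>>> jog_arm:
  plan: "-28 -30 -10 2;-57 -62 -14 4;-85 -93 -14 6;-114 -125 -14 8;-142 -156 -14 10;-171 -187 -14 11;-200 -218 -14 11;-228 -250 -14 11"
  claw: 1
  newtons: 20

```text
t: 1.62
ee_pos: [0.3834, 0.2573, 0.2456]
tool_rot: [1.022, 2.97, 0.002]
force: [0.5, 0.3, 0.0]
width: 0.002
gripper_force: 0.0
```

```bash
python3 -c "
from m import *
rows([[.40,.20,.245,142],on_strap(.8,.13,.045,.2),on_strap(.8,.13,.045,.135)])"
```

```text
t 1.62 tcp [0.3834 0.2573 0.2456] head 142.0 tilt [ 0.001  0.001 -1.   ] F [0.5 0.3 0. ] q [-0.8  -0.09  0.15  1.88  0.01  1.35  0.25]
[  0.4     0.2     0.245 142.   ] -> [-48.3 -35.    0.6] 0.0
[3.95000e-01 7.10000e-02 2.00000e-01 1.41383e+02] -> [-123.5 -139.9   45.5] 0.6
[3.95000e-01 7.10000e-02 1.35000e-01 1.41383e+02] -> [-123.5 -140.   110.5] 0.6
```

>>> jog_arm:
  plan: "-24 -24 5;-50 -50 15;-75 -80 28;-100 -110 40;-123 -140 45;-123 -140 45;-123 -140 45;-123 -140 45"

```text
validation failed for argument at $.pl...
```

>>> jog_arm:
  plan: "-24 -24 5 0;-50 -50 15 0;-75 -80 28 0;-100 -110 40 0;-123 -140 45 0;-123 -140 45 0;-123 -140 45 0;-123 -140 45 0"

```text
t: 2.28
ee_pos: [0.3941, 0.0739, 0.2008]
tool_rot: [1.022, 2.97, 0.002]
force: [-0.1, 0.3, 0.6]
width: -0.004
gripper_force: 0.0
```

```bash
python3 -c "
from m import *
rows([on_strap(.8,.13,.045,.135),on_strap(.8,.13,.03,.135)])
for l,z in(('strap_push',.143),('lever_pad',.214)):
  for c in('scene','top'):
    save(c,'x_'+c)
    for d in ctrl.pinpoint(c,l)[:2]: print(c,l,round(d['conf'],2),at_z(c,d['location'],z).round(3))
save('wrist','w1')"
```

```text
t 2.28 tcp [0.3941 0.0739 0.2008] head 142.0 tilt [ 0.001  0.001 -1.   ] F [-0.1  0.3  0.6] q [-0.64 -0.23  0.34  2.07  0.08  1.29  0.58]
[3.95000e-01 7.10000e-02 1.35000e-01 1.41383e+02] -> [-2.3 -2.  65.8] 0.6
[4.06000e-01 6.20000e-02 1.35000e-01 1.41383e+02] -> [-17.3  -2.1  65.8] 0.6
scene strap_push 0.65 [0.502 0.138 0.143]
scene strap_push 0.63 [0.421 0.067 0.143]
scene lever_pad 0.71 [0.467 0.09  0.214]
```

View pics/w1.png

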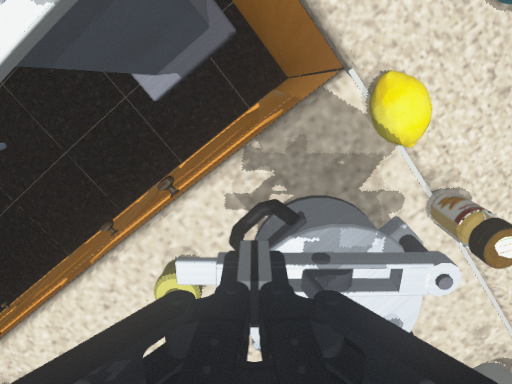

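The wrist view shows the strap running from the post at (443,280) to the tongue at (178,270). The fingers, at about (255,245), are on its open side. I'll descend next.

>>> jog_arm:
  plan: "0 0 15 0;0 0 30 0;0 0 45 0;0 0 58 0;0 0 64 0;0 0 64 0;-8 -2 64 0;-13 -2 64 0"

```text
t: 3.4
ee_pos: [0.404, 0.0631, 0.1372]
tool_rot: [1.021, 2.969, 0.001]
force: [0.3, 0.4, -0.7]
width: 0.005
gripper_force: 0.0
```

```bash
python3 -c "
from m import *
save('wrist','w2')
rows([on_strap(a,.132,.024,.137) for a in(.8,.75,.7,.65,.6,.5,.4)])"
```

```text
t 3.45 tcp [0.405  0.0625 0.1374] head 141.9 tilt [ 0.003  0.    -1.   ] F [ 0.4 -0.7  0.7] q [-0.63 -0.15  0.39  2.14  0.06  1.14  0.63]
[4.10000e-01 5.60000e-02 1.37000e-01 1.41383e+02] -> [-7.6 -1.8  0.5] 0.6
[4.14000e-01 5.10000e-02 1.37000e-01 1.44247e+02] -> [-14.3  -2.9   0.5] -2.3
[4.19000e-01 4.70000e-02 1.37000e-01 1.47112e+02] -> [-20.9  -3.7   0.5] -5.2
[4.24000e-01 4.20000e-02 1.37000e-01 1.49977e+02] -> [-27.6  -4.1   0.5] -8.0
[4.29000e-01 3.80000e-02 1.37000e-01 1.52842e+02] -> [-34.3  -4.2   0.5] -10.9
[4.40000e-01 3.00000e-02 1.37000e-01 1.58571e+02] -> [-47.7  -3.4   0.5] -16.6
[4.52000e-01 2.40000e-02 1.37000e-01 1.64301e+02] -> [-60.9  -1.3   0.6] -22.4
```

View pics/w2.png

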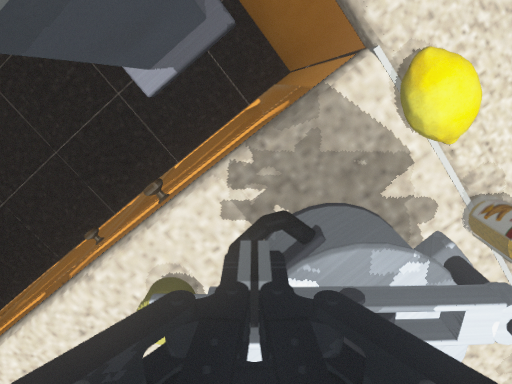

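The fingers are beside the strap on its open side, and the tongue end shows at (205,292). I'll push now.

>>> jog_arm:
  plan: "-8 -2 0 0;-14 -3 0 -2;-21 -4 0 -5;-28 -4 0 -8;-34 -4 0 -11;-41 -4 0 -14;-48 -3 0 -17;-48 -3 0 -17"

```text
t: 4.12
ee_pos: [0.4401, 0.0306, 0.1368]
tool_rot: [0.572, 3.088, -0.0]
force: [0.9, -0.5, 0.2]
width: -0.003
gripper_force: 0.0
```

```bash
python3 -c "
from m import *
rows([on_strap(a,.132,.024,.137) for a in(.45,.4,.35,.3,.25,.2,.15,.1,.05,0)])
save('scene','s1')
for l in('strap_push',): 
    for d in ctrl.pinpoint('scene',l)[:2]: print(l,round(d['conf'],2),at_z('scene',d['location'],.143).round(3))
"
```

```text
t 4.12 tcp [0.4401 0.0306 0.1368] head 159.0 tilt [ 0.001 -0.    -1.   ] F [ 0.9 -0.5  0.2] q [-0.62 -0.08  0.47  2.08  0.04  1.13  1.04]
[4.46000e-01 2.70000e-02 1.37000e-01 1.61436e+02] -> [-7.  -1.2 -0.2] -2.4
[4.52000e-01 2.40000e-02 1.37000e-01 1.64301e+02] -> [-13.7  -1.9  -0.2] -5.3
[4.58000e-01 2.10000e-02 1.37000e-01 1.67166e+02] -> [-20.4  -2.4  -0.2] -8.2
[4.65000e-01 1.90000e-02 1.37000e-01 1.70031e+02] -> [-27.1  -2.4  -0.2] -11.0
[4.71000e-01 1.60000e-02 1.37000e-01 1.72895e+02] -> [-33.8  -2.2  -0.2] -13.9
[4.7700e-01 1.5000e-02 1.3700e-01 1.7576e+02] -> [-40.5  -1.6  -0.2] -16.8
[4.84000e-01 1.30000e-02 1.37000e-01 1.78625e+02] -> [-47.1  -0.7  -0.1] -19.6
[4.9000e-01 1.2000e-02 1.3700e-01 1.8149e+02] -> [-53.7   0.6  -0.1] -22.5
[4.97000e-01 1.10000e-02 1.37000e-01 1.84354e+02] -> [-60.2   2.1  -0.1] -25.3
[5.04000e-01 1.10000e-02 1.37000e-01 1.87219e+02] -> [-66.7   4.   -0.1] -28.2
strap_push 0.68 [0.447 0.029 0.143]
```

>>> jog_arm:
  plan: "-7 -1 0 -2;-14 -2 0 -5;-20 -2 0 -8;-27 -2 0 -11;-34 -2 0 -14;-40 -2 0 -17;-47 -1 0 -20;-52 0 0 -22"

```text
t: 4.88
ee_pos: [0.4871, 0.0131, 0.1363]
tool_rot: [0.03, -3.14, -0.0]
force: [-2.1, -1.3, 1.6]
width: 0.003
gripper_force: 1.0
```

```bash
cat > c.py <<'E'
from m import *
rows([on_strap(a,.132,.024,.137) for a in(.1,.05,0,-.03)])
a=save('scene','s2');b=save('top','t2')
for l,z in(('post',.134),('hook',.147),('strap_push',.143),('cooker',0)):
  for c in('scene','top'):
    for d in ctrl.pinpoint(c,l)[:2]: print(c,l,round(d['conf'],2),at_z(c,d['location'],z).round(3))
cv2.imwrite("pics/c2.png",np.hstack([cv2.resize(x[120:280,150:320],(400,376),interpolation=cv2.INTER_CUBIC) for x in(b,a)])[:,:,::-1])
E
python3 c.py
```

```text
t 4.88 tcp [0.4871 0.0131 0.1363] head -178.9 tilt [-0.001  0.    -1.   ] F [-2.1 -1.3  1.6] q [-0.59  0.04  0.52  1.98 -0.02  1.13  1.53]
[4.9000e-01 1.2000e-02 1.3700e-01 1.8149e+02] -> [-3.3 -1.2 -0.7] -0.4
[4.97000e-01 1.10000e-02 1.37000e-01 1.84354e+02] -> [-9.9 -2.2 -0.7] -3.3
[5.04000e-01 1.10000e-02 1.37000e-01 1.87219e+02] -> [-16.6  -2.9  -0.7] -6.1
[5.08000e-01 1.00000e-02 1.37000e-01 1.88938e+02] -> [-20.6  -3.1  -0.7] -7.8
scene post 0.84 [0.513 0.142 0.134]
top post 0.56 [0.509 0.16  0.134]
scene hook 0.6 [ 0.524 -0.029  0.147]
scene strap_push 0.64 [0.502 0.027 0.143]
scene cooker 0.74 [0.533 0.071 0.   ]
scene cooker 0.69 [0.429 0.228 0.   ]
top cooker 0.63 [0.52  0.069 0.   ]
```

View pics/c2.png

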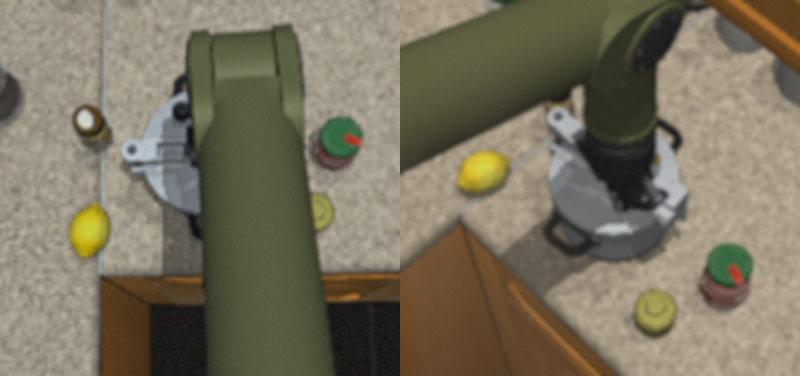

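The strap is nearly over the lid and its tongue is reaching the hook, scene crop (675,195). The cooker hasn't moved. I'll finish in small steps.

>>> jog_arm:
  plan: "-3 -1 0 -1;-5 -1 0 -2;-7 -2 0 -3;-9 -2 0 -4;-11 -2 0 -4;-12 -2 0 -5;-12 -2 0 -5;-12 -2 0 -5"

```text
t: 6.05
ee_pos: [0.4998, 0.0111, 0.1363]
tool_rot: [-0.165, 3.137, -0.001]
force: [-0.4, -1.1, -0.3]
width: -0.003
gripper_force: 0.3
```

>>> jog_arm:
  plan: "-1 0 0 0;-2 0 0 0;-3 0 0 0;-4 0 0 -1;-5 0 0 -1;-6 0 0 -1;-6 0 0 -1;-6 0 0 -1"

```text
t: 6.72
ee_pos: [0.504, 0.0116, 0.1362]
tool_rot: [0.193, -3.132, 0.0]
force: [-8.7, -2.0, 4.4]
width: -0.0
gripper_force: 2.3
```

>>> jog_arm:
  plan: "-1 0 0 0;-1 0 0 0;-2 0 0 0;-2 0 0 0;-2 0 0 0;-2 0 0 0;-2 0 0 0;-2 0 0 0"

```text
t: 7.38
ee_pos: [0.5043, 0.0116, 0.136]
tool_rot: [0.193, -3.128, 0.0]
force: [-11.2, -2.4, 7.1]
width: 0.002
gripper_force: 3.9
```

The force rose to 11 N while the TCP barely moved, so the strap is at its firm stop. I'll back off and rise.

>>> jog_arm:
  plan: "12 0 0 0;30 0 0 0;45 0 0 0;45 0 -30 0;45 0 -65 0;45 0 -100 0;45 30 -120 0;45 60 -120 0"

```text
t: 8.05
ee_pos: [0.4592, 0.0667, 0.2624]
tool_rot: [-0.185, 3.124, 0.007]
force: [0.2, 1.1, -0.5]
width: -0.002
gripper_force: 0.0
```

```bash
cat > d.py <<'E'
from m import *
rows([])
a=save('scene','s3');b=save('top','t3');w=save('wrist','w3')
for l,z in(('post',.134),('strap_push',.143),('cooker',0),('lever_pad',.213)):
  for c in('scene','top','wrist'):
    for d in ctrl.pinpoint(c,l)[:1]: print(c,l,round(d['conf'],2),(np.array(d['location'])*[384,512]).round(),at_z(c,d['location'],z).round(3))
cv2.imwrite("pics/c3.png",np.hstack([cv2.resize(a[120:280,150:320],(400,376),interpolation=cv2.INTER_CUBIC),cv2.resize(w,(400,376))])[:,:,::-1])
E
python3 d.py
```

```text
t 8.05 tcp [0.4592 0.0667 0.2624] head -173.2 tilt [ 0.012  0.005 -1.   ] F [ 0.2  1.1 -0.5] q [-0.66 -0.13  0.42  1.86  0.05  1.38  1.44]
scene post 0.91 [172. 218.] [0.515 0.148 0.134]
wrist post 0.58 [252. 327.] [0.514 0.141 0.134]
scene strap_push 0.75 [198. 249.] [0.516 0.021 0.143]
wrist strap_push 0.88 [241. 182.] [0.513 0.008 0.143]
scene cooker 0.73 [211. 243.] [0.525 0.059 0.   ]
wrist cooker 0.61 [200. 242.] [0.521 0.058 0.   ]
```

View pics/c3.png

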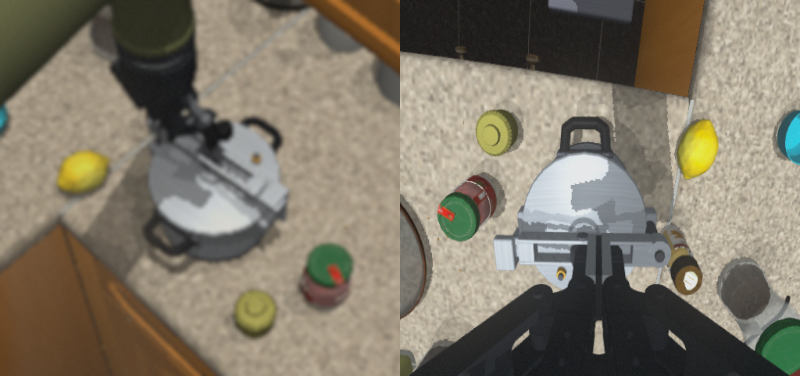

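The strap is closed over the lid with its tongue in the hook, and the pot stands where it was. Next I'll go over the strap on the hook side of the lever.

```bash
cat > e.py <<'E'
from m import *
def pad(t,s=.062,h=.014):
    return on_strap(0,.086-s*np.cos(t)+.0185*np.sin(t)+h,0,.146+s*np.sin(t)+.0185*np.cos(t))
E
python3 -c "
from e import *
rows([on_strap(0,.118,.03,.262),on_strap(0,.118,0,.262),on_strap(0,.118,0,.208)])"
```

```text
t 8.8 tcp [0.4555 0.0661 0.2563] head -173.0 tilt [ 0.  0. -1.] F [-0.2 -0.   0.4] q [-0.66 -0.12  0.42  1.87  0.05  1.38  1.44]
[4.96000e-01 2.40000e-02 2.62000e-01 1.87219e+02] -> [-35.1 -47.1  -5.7] -0.2
[5.26000e-01 2.70000e-02 2.62000e-01 1.87219e+02] -> [-65.1 -47.   -5.7] -0.2
[5.26000e-01 2.70000e-02 2.08000e-01 1.87219e+02] -> [-65.1 -47.   48.3] -0.2
```

>>> jog_arm:
  plan: "-5 -20 -5 0;-15 -40 -5 0;-35 -47 -5 0;-55 -47 -5 0;-65 -47 -5 0;-65 -47 -5 0;-65 -47 -5 0;-65 -47 -5 0"

```text
t: 9.47
ee_pos: [0.5249, 0.0278, 0.2611]
tool_rot: [0.193, -3.134, -0.0]
force: [-0.5, -0.4, 0.6]
width: 0.002
gripper_force: 0.0
```

```bash
python3 -c "
from e import *
rows([on_strap(0,.118,0,.208)]+[pad(t) for t in(1.2,1.1,1.,.9,.8,.7)])
w=save('wrist','w4')
for l,z in(('lever_pad',.213),('post',.134)):
    for d in ctrl.pinpoint('wrist',l)[:1]: print(l,round(d['conf'],2),(np.array(d['location'])*[384,512]).round(),at_z('wrist',d['location'],z).round(3))
"
```

```text
t 9.47 tcp [0.5249 0.0278 0.2611] head -172.9 tilt [-0.001 -0.    -1.   ] F [-0.5 -0.4  0.6] q [-0.6   0.03  0.52  1.73 -0.02  1.38  1.61]
[5.26000e-01 2.70000e-02 2.08000e-01 1.87219e+02] -> [-1.  -0.5 53.1] -0.2
[5.23000e-01 5.00000e-02 2.10000e-01 1.87219e+02] -> [-0.9 22.7 50.6] -0.2
[5.22000e-01 5.70000e-02 2.10000e-01 1.87219e+02] -> [-0.9 29.1 51.4] -0.2
[5.21000e-01 6.30000e-02 2.08000e-01 1.87219e+02] -> [-0.9 35.4 52.9] -0.2
[5.21000e-01 6.90000e-02 2.06000e-01 1.87219e+02] -> [-0.9 41.5 55. ] -0.2
[5.20000e-01 7.50000e-02 2.03000e-01 1.87219e+02] -> [-0.8 47.4 57.7] -0.2
[5.19000e-01 8.10000e-02 2.00000e-01 1.87219e+02] -> [-0.8 53.  61. ] -0.2
lever_pad 0.63 [222. 317.] [0.523 0.069 0.213]
```

View pics/w4.png

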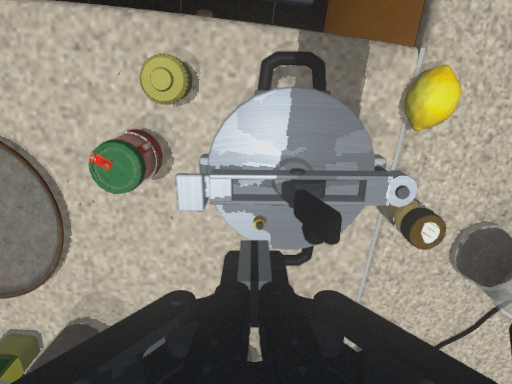

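The raised lever's grip shows at (315,215), right of the fingers. The finger is over the strap on the hook side, so I'll lower it and begin the arc.

>>> jog_arm:
  plan: "-1 0 20 0;-1 0 40 0;-1 0 52 0;-1 8 52 0;-1 16 52 0;-1 22 52 0;-1 29 52 0;-1 35 53 0"

```text
t: 10.28
ee_pos: [0.5231, 0.0637, 0.2096]
tool_rot: [-0.194, 3.133, 0.001]
force: [-0.0, -0.7, 0.6]
width: 0.003
gripper_force: 0.4
```

```bash
python3 -c "
from e import *
rows([pad(t) for t in(1.,.9,.8,.7,.6,.5,.4,.3,.2,.1,0)])"
```

```text
t 10.28 tcp [0.5231 0.0637 0.2096] head -172.9 tilt [ 0.002  0.001 -1.   ] F [-0.  -0.7  0.6] q [-0.64  0.07  0.49  1.8  -0.03  1.28  1.55]
[5.21000e-01 6.30000e-02 2.08000e-01 1.87219e+02] -> [ 1.8 -0.4  1.4] -0.1
[5.21000e-01 6.90000e-02 2.06000e-01 1.87219e+02] -> [1.8 5.7 3.5] -0.1
[5.20000e-01 7.50000e-02 2.03000e-01 1.87219e+02] -> [ 1.8 11.6  6.2] -0.1
[5.19000e-01 8.10000e-02 2.00000e-01 1.87219e+02] -> [ 1.9 17.2  9.5] -0.1
[5.18000e-01 8.60000e-02 1.96000e-01 1.87219e+02] -> [ 1.9 22.4 13.3] -0.1
[5.18000e-01 9.00000e-02 1.92000e-01 1.87219e+02] -> [ 1.9 27.2 17.7] -0.1
[5.17000e-01 9.50000e-02 1.87000e-01 1.87219e+02] -> [ 1.9 31.6 22.4] -0.1
[5.17000e-01 9.90000e-02 1.82000e-01 1.87219e+02] -> [ 1.9 35.5 27.6] -0.1
[5.16000e-01 1.02000e-01 1.76000e-01 1.87219e+02] -> [ 2.  38.8 33.2] -0.1
[5.16000e-01 1.05000e-01 1.71000e-01 1.87219e+02] -> [ 2.  41.5 39. ] -0.1
[5.16000e-01 1.07000e-01 1.64000e-01 1.87219e+02] -> [ 2.  43.7 45.1] -0.1
```

>>> jog_arm:
  plan: "1 3 3 0;2 6 4 0;2 9 5 0;2 12 6 0;2 15 8 0;2 17 10 0;2 20 12 0;2 22 13 0"

```text
t: 10.95
ee_pos: [0.5182, 0.0839, 0.196]
tool_rot: [-0.192, 3.134, -0.0]
force: [-0.4, -2.3, 5.3]
width: -0.002
gripper_force: 2.9
```

>>> jog_arm:
  plan: "0 3 2 0;0 5 5 0;0 8 7 0;0 10 10 0;0 12 12 0;0 14 15 0;0 16 18 0;0 17 20 0"

```text
t: 11.62
ee_pos: [0.5165, 0.1033, 0.1776]
tool_rot: [-0.194, 3.133, 0.006]
force: [-3.0, 2.4, 13.4]
width: -0.001
gripper_force: 5.8
```

>>> jog_arm:
  plan: "0 1 2 0;0 2 5 0;0 2 7 0;0 3 9 0;0 3 11 0;0 3 13 0;0 3 14 0;0 3 14 0"

```text
t: 12.28
ee_pos: [0.5161, 0.1088, 0.1644]
tool_rot: [-0.196, 3.132, 0.011]
force: [-4.5, 6.5, 15.4]
width: -0.003
gripper_force: 7.6
```

>>> jog_arm:
  plan: "0 0 1 0;0 0 2 0;0 0 3 0;0 0 3 0;0 0 3 0;0 0 3 0;0 0 3 0;0 0 3 0"

```text
t: 12.95
ee_pos: [0.5164, 0.109, 0.1639]
tool_rot: [-0.196, 3.131, 0.014]
force: [-10.3, 5.8, 29.0]
width: -0.0
gripper_force: 14.5
```

Firm stop, so the lever is flat. I'll lift off and retreat.

>>> jog_arm:
  plan: "0 0 -3 0;0 0 -15 0;0 0 -45 0;0 0 -80 0;0 0 -110 0;30 0 -120 0;65 0 -120 0;100 0 -120 0"

```text
t: 13.62
ee_pos: [0.4155, 0.091, 0.2788]
tool_rot: [-0.19, 3.135, -0.001]
force: [-0.4, -0.2, 0.6]
width: 0.0
gripper_force: 0.0
```

```bash
python3 -c "
from m import *
rows([])
a=save('scene','s5');w=save('wrist','w5')
for c,l,z in(('scene','cooker',0),('wrist','lever_pad',.165),('wrist','strap_push',.143)):
    for d in ctrl.pinpoint(c,l)[:1]: print(c,l,round(d['conf'],2),at_z(c,d['location'],z).round(3))
cv2.imwrite('pics/c5.png',np.hstack([cv2.resize(a[120:280,150:320],(400,376),interpolation=cv2.INTER_CUBIC),cv2.resize(w,(400,376))])[:,:,::-1])"
```

```text
t 13.62 tcp [0.4155 0.091  0.2788] head -173.1 tilt [ 0.001 -0.001 -1.   ] F [-0.4 -0.2  0.6] q [-0.72 -0.22  0.38  1.9   0.08  1.44  1.33]
scene cooker 0.85 [0.514 0.059 0.   ]
wrist lever_pad 0.78 [0.525 0.132 0.165]
wrist strap_push 0.68 [0.525 0.013 0.143]
```

View pics/c5.png

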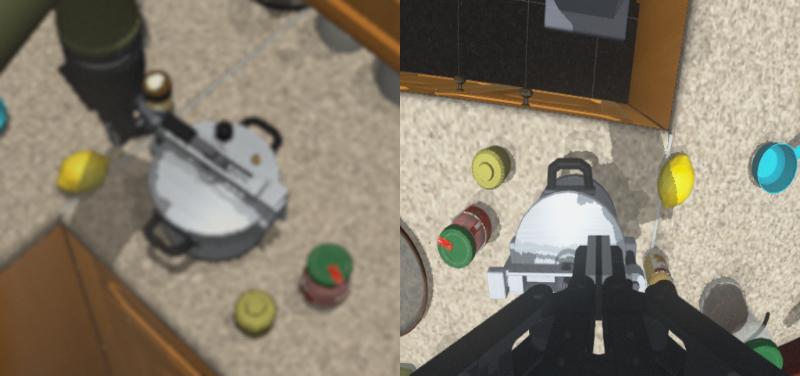

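The lever lies flat along the closed strap, scene crop (190,135), and stays down with the arm clear. The cooker and the other things haven't moved.

```bash
python3 -c "
from cell import ctrl
print(ctrl.close_job())"
```

```text
the job is handed in; nothing more can be done
None
```

I handed the job in at about 14 s: strap pushed home to its firm stop under the hook, cam lever pressed flat and staying down, cooker and other things in place, arm clear; the lid squeeze was not measured directly and no verdict came back.

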